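# Hold an immersion probe in the guides of a lab bath

## Robot

A 6-joint arm with a two-finger parallel gripper is mounted at the origin on the work surface. World frame = base frame: x ahead of the robot, y to its left, z up, the work surface at z = 0. Lengths are in m, angles in rad, forces in N, time in s.
With the tool pointing down it reaches from about 0.325 to 0.775 m from the base axis. Payload 5.5 kg.
Tool frame: the origin (TCP) lies between the finger pads; the fingertips stand 8 mm ahead of it and the grasp point (between the pads) lies 11 mm behind it (tcp_to_tips is the distance from the TCP to the fingertips, in m); z points along the fingers, y is the line along which they close (so a half turn about z gives the same grasp; the last joint's range is limited). The gripper opens to 88 mm and grips with 3 to 60 N. Pads are 20 mm wide; open, the fingers measure 115 mm over their backs; the gripper's body (75 mm by 178 mm) begins 61 mm behind the grasp point.
Start: joints at [1.219, 0.091, 1.231, -0, 1.82, -0.057], TCP at [0.174, 0.574, 0.197] pointing down, gripper open.
Joint ranges: [-2.87, 2.87], [-0.86, 2.18], [0.17, 2.46], [-1.51, 4.65], [0.06, 2.69], [-2.65, 2.65]. Speed limits (rad/s): [2.57, 2.57, 3.01, 3.14, 3.14, 3.14].

## Interface

Orientations are given as a unit quaternion [w, x, y, z].
In Python, from bench import * gives the robot as it stands. Calls block until the motion is done:
- move_to(position, orientation): joint-space move of the TCP to a pose.
- move_l(position, speed=0.15, orientation=None): straight line of the TCP; orientation=None keeps the orientation; speed is the mean speed in m/s.
- movej(angles): joint-space move.
- gripper_open() and close(): open the fingers fully, or close them until they stop; the grip force is fixed at half the most.
- hold(seconds).
- inverse_kinematics(position, orientation): joint angles nearest the present ones, or None.
- state(): the state.
- get_image(name): name is "side" or "top" or "wrist"; returns a dict with "frame" (420x560x3 uint8, blue, green, red), "depth" (420x560 float32, m along the optical axis (not along the pixel's ray), 0 where there is no reading), "camera_matrix" (3x3 intrinsics, pixels), "view" (4x4, takes a point from world to camera coordinates). Camera axes: x right, y up, looking along -z (the intrinsics and any distortion apply to the point x, -y, -z); pixel columns grow to the right and rows downward; lengths in m; the calibration is good to about 2 mm. The wrist camera is an equidistant fisheye: a pixel r from the principal point sees the ray r / f radians off the axis. A picture is of the moment at which its call begins.
A pose or a line that the arm cannot do raises IKError and nothing moves.
- job_done(): hands the job in; it is judged then, once.
The state is a dict: "time": time; "joint_pos": joint angles; "dq": joint speeds; "joint_torque": joint torques, N m; "ee_pos": TCP position; "ee_rot": TCP orientation; "ft_force": force on the tool from outside, world axes, zero at the start; "moment": the same for the moment, N m; "finger_gap": finger opening in m; "finger_force": force on a finger pad.
Only numpy, scipy, OpenCV 4.12 (cv2) and the standard library are available. Lean on these libraries where they do the work, as an engineer would, in place of code of your own. Each camera call takes 0.05 s, during which the arm holds its last target. There are 200 camera calls.

## Task

Raise the lid of the small clear bath until it stands about 70 degrees open (it stays where it is left) and let go of it. Then take the long probe out of the rack, thread it straight down through the upper and then the lower guide ring inside the bath, and finish while still holding it, at rest, with its tip poking out below the lower guide but clear of the bath's floor. Leave the short probe in the rack and the beaker, bottle and jar where they are.

Things in the scene. Friction and masses are not known exactly. Their poses are not given: they have to be found in the camera images.
- bath: Empty open-topped bath fixed to the bench, clear walls 4 mm thick, 160 (its x) x 180 (its y) x 130 mm high without lid. Origin: centre of its underside; z up. Inner floor 6 mm above the bench. Two dark guide rings, one straight above the other, are held inside by thin cross bars along x, on the upright line x = 0, y = -50 mm of this frame.
- lid (a joint): Angle of the white flat lid in rad: 0 is closed, 1.22 is 70 degrees open, 1.9 is the stop. Hinged along the bath's +y rim; its free edge, at -y, swings up and over towards +y. Stiff hinge: stays at any angle, needs about 5 N at the knob. Starts closed or up to 17 degrees open. The lid is 164 x 182 x 6 mm and covers the bath and the guides when closed.
- lid_hinge (a point): Middle of the hinge line, which runs along the bath's x; in the bath's frame at x = 0, y = 90 mm, z = 133 mm. It does not move with the lid.
- lid_knob (a point): Centre of the lid's black knob: a barrel 36 mm long parallel to the hinge line, 16 mm in diameter, on a single stem 12 mm wide (along the hinge line) in its middle. Closed, it lies 168 mm to -y of the hinge line and 38 mm above it, 35 mm above the lid's top face; it can be pinched across its two flat ends, and then it pivots between the fingers as the lid swings.
- upper_mouth (a point): Centre of the upper guide ring's top face, 120 mm above the bench. Bore 13 mm, outside 32 mm, 15 mm tall, so its underside is at 105 mm. Axes as the bath's.
- lower_mouth (a point): Centre of the lower guide ring's top face, 60 mm above the bench, straight below the upper one. Same ring; its underside is at 45 mm, 39 mm above the bath's floor.
- probe: The long probe: straight steel stem 10 mm in diameter and 125 mm long with a tapered tip (5 mm across at the end, full size 8 mm up), and above it a round black handle 18 mm in diameter and 40 mm tall; 165 mm over all, about 80 g. Origin: the end of the tip; z runs up the stem to the handle. Stands loosely upright, up to about 0.03 rad off vertical, in one of the two holes of the rack, with its tip 10 mm above the bench.
- short_probe: The short probe, to be left in the other hole of the rack: like the long one but its stem is 75 mm long (115 mm over all). Origin: the end of the tip.
- rack: Grey block fixed to the bench, 130 (its x) x 50 (its y) x 60 mm high. Origin: centre of its underside. Two upright holes 11 mm in diameter and 50 mm deep at x = -35 and +35 mm hold the two probes, either way round.
- beaker: Glass beaker, 70 mm in diameter, 90 mm tall, standing on the bench. Origin: centre of its underside.
- bottle: White bottle, 66 mm in diameter, about 160 mm tall, standing on the bench. Origin: centre of its underside.
- jar: Amber jar, 56 mm in diameter, about 80 mm tall, standing on the bench. Origin: centre of its underside.

How it is judged:
By the outcome, as a careful person would: the job done as asked, in the order asked, and still so for the second after the job is handed in, while the arm keeps its last pose, push and grip.
It also fails if it takes over 64 s, if anything falls off the work surface, if the arm or the gripper's body presses on something with over 40 N, if the wrist force passes 120 N, or if a joint passes its speed limit or range.

## Working session

There is one attempt and no reset: what is moved stays moved. The work goes in short steps, each a Python script; the robot and the scene stay as the last script left them, time stands still between calls to the robot, and variables do not carry over. Pictures are saved under pics/ and viewed, at most 10 in all, crops included, and the job is handed in when it is done.

```bash
mkdir -p pics; ls
cat > h.py <<'E'
from bench import *
import numpy as np, cv2
def snap(n,f):
    im=get_image(n); cv2.imwrite('pics/%s.png'%f,im['frame']); np.savez('pics/%s.npz'%f,**{k:np.array(im[k]) for k in('frame','depth','camera_matrix','view')}); return im
def ray(im,u,v,fish=False):
    K=im['camera_matrix'];T=np.linalg.inv(im['view'])
    a=np.array([(u-K[0,2])/K[0,0],(v-K[1,2])/K[1,1]])
    if fish:
        r=np.hypot(*a); d=np.array([*(a/r*np.sin(r)),np.cos(r)]) if r>1e-9 else np.array([0,0,1.])
    else: d=np.array([a[0],a[1],1.])
    d=d*[1,-1,-1]
    return T[:3,3],T[:3,:3]@d
def at_z(im,u,v,z,fish=False):
    o,d=ray(im,u,v,fish); return o+d*(z-o[2])/d[2]
def at_d(im,u,v,fish=False):
    o,d=ray(im,u,v,fish); 
    D=im['depth'][int(round(v)),int(round(u))]
    return o+d*D   # d has unit depth for pinhole
def load(f): return dict(np.load('pics/%s.npz'%f))
E
python3 - <<'E'
from h import *
a=snap('top','t1');b=snap('side','s1')
for i in(a,b):print(i['camera_matrix'],i['view'].round(3), {k:v for k,v in i.items() if k not in('frame','depth','camera_matrix','view')})
print(state())
E
```

```text
pics
[[479.39007458   0.         281.21988325]
 [  0.         479.39007458 216.52104419]
 [  0.           0.           1.        ]] [[-0.029 -1.    -0.009  0.061]
 [ 0.999 -0.029  0.02  -0.57 ]
 [-0.02  -0.008  1.    -1.127]
 [ 0.     0.     0.     1.   ]] {}
[[428.31831996   0.         280.61839037]
 [  0.         428.31831996 214.55797992]
 [  0.           0.           1.        ]] [[ 0.952 -0.306 -0.003 -0.555]
 [ 0.199  0.612  0.766 -0.215]
 [-0.232 -0.73   0.643 -0.915]
 [ 0.     0.     0.     1.   ]] {}
{'time': 0.1, 'joint_pos': array([ 1.21927221e+00,  9.17364013e-02,  1.23176142e+00, -3.18544793e-06,
        1.81978191e+00, -5.67327135e-02]), 'dq': array([ 9.68759222e-05, -6.52277868e-04, -1.39430653e-03, -1.84721906e-03,
        1.31603049e-03, -3.64241171e-04]), 'joint_torque': array([ 1.59170442e-03, -4.47859025e+01, -4.07571995e+01,  7.00265123e-02,
        2.84647162e-02, -1.13282690e-04]), 'ee_pos': array([0.17424009, 0.57382303, 0.19605051]), 'ee_rot': array([-1.69484527e-04,  1.46862907e-01,  9.89156497e-01, -8.26335844e-04]), 'ft_force': array([ 0.1283638 ,  0.18538482, -0.03690659]), 'moment': array([-0.03515929,  0.01716719, -0.01940397]), 'finger_force': 0.0, 'finger_gap': 0.08777735921660104}
```

View pics/t1.png

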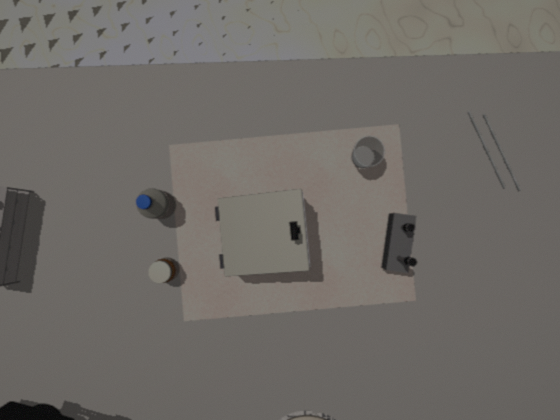

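View pics/s1.png

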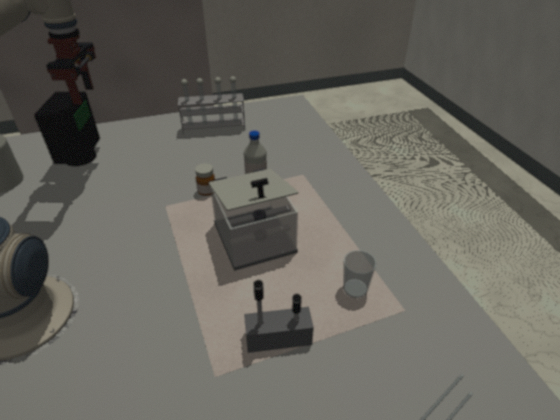

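Top view: the bath's lid is at about (263,233), hinges to the left (+y) at (218,213) and (222,260), and the knob at (295,231). The rack is at (399,243) with handles at (408,228) and (410,262). I'll enlarge these.

Run:
```python
from h import *
a=load('t1')['frame'];b=load('s1')['frame']
def g(i): return cv2.convertScaleAbs(i,alpha=1.8)
c1=cv2.resize(g(a[180:290,205:425]),None,fx=3.4,fy=3.4,interpolation=cv2.INTER_CUBIC)
c2=cv2.resize(g(b[165:355,200:330]),None,fx=3.1,fy=3.1,interpolation=cv2.INTER_CUBIC)
cv2.imwrite('pics/c1.png',c1);cv2.imwrite('pics/c2.png',c2)
```

```text
(no output)
```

View pics/c1.png

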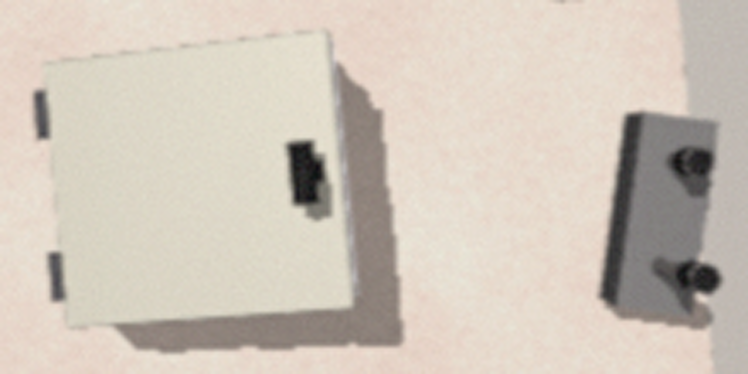

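View pics/c2.png

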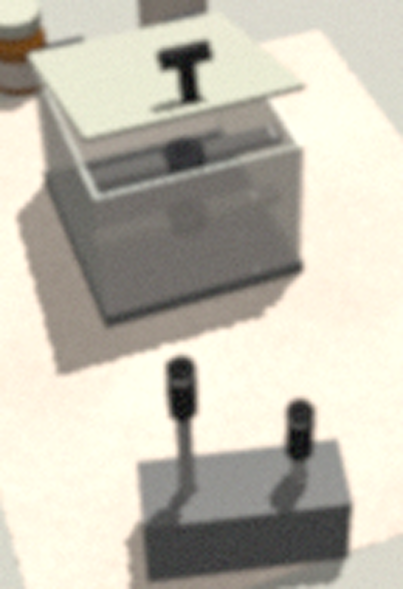

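Run:
```python
from h import *
t=load('t1');s=load('s1')
S=lambda x,y:(x/3.1+200,y/3.1+165)
T=lambda x,y:(x/3.4+205,y/3.4+180)
np.set_printoptions(precision=4,suppress=True)
for n,p in dict(FL=(110,322),FR=(300,268),BL=(47,178)).items(): print(n,at_z(s,*S(*p),0))
for n,p in dict(fl=(99,196),fr=(300,150)).items(): print('rim',n,at_z(s,*S(*p),.13))
print('upmouth',at_z(s,*S(184,144),.12))
print('lowmouth',at_z(s,*S(187,207),.06))
def tri(p,q):
    o1,d1=ray(t,*T(*p));o2,d2=ray(s,*S(*q))
    k=np.linalg.lstsq(np.c_[d1,-d2],o2-o1,rcond=None)[0]
    a=o1+k[0]*d1;b=o2+k[1]*d2
    return (a+b)/2,np.linalg.norm(a-b)
print('knob',tri((301,173),(185,53)))
print('long top',tri((706,278),(180,366)))
print('short top',tri((695,161),(300,408)))
v,u=np.mgrid[0:420,0:560]
def cloud(im):
    K=im['camera_matrix'];D=im['depth'];M=np.linalg.inv(im['view'])
    P=np.stack([(u-K[0,2])/K[0,0]*D,-(v-K[1,2])/K[1,1]*D,-D],-1)
    return P@M[:3,:3].T+M[:3,3]
for nm,im in(('t',t),('s',s)):
    P=cloud(im); ok=im['depth']>0
    m=ok&(abs(P[...,2]-.06)<.006)&(P[...,1]<-.1)&(P[...,0]>.4)&(P[...,0]<.7)&(P[...,1]>-.35)
    r=cv2.minAreaRect((P[m][:,:2]*1000).astype(np.float32)); print(nm,'rack',m.sum(),r, P[m].mean(0))
    m=ok&(P[...,2]>.125)&(P[...,2]<.2)&(abs(P[...,1]-.1)<.1)&(abs(P[...,0]-.53)<.12)
    for _ in range(4):
        c=P[m].mean(0);n=np.linalg.svd(P[m]-c,full_matrices=False)[2][2];n*=np.sign(n[2])
        m=m&(abs((P-c)@n)<.004)
    print(nm,'lid',m.sum(),c,n,np.degrees(np.arccos(n[2])),cv2.minAreaRect((P[m][:,:2]*1000).astype(np.float32)))
```

```text
FL [ 0.4673 -0.0108  0.    ]
FR [ 0.6249 -0.0008  0.    ]
BL [0.454  0.1697 0.    ]
rim fl [ 0.4686 -0.012   0.13  ]
rim fr [ 0.6194 -0.0081  0.13  ]
upmouth [0.5436 0.0365 0.12  ]
lowmouth [0.5428 0.0326 0.06  ]
knob (array([0.541 , 0.0192, 0.2157]), np.float64(0.003817445900232953))
long top (array([ 0.4711, -0.2177,  0.1751]), np.float64(0.002027836109524382))
short top (array([ 0.5403, -0.2273,  0.123 ]), np.float64(0.003496632971339843))
t rack 1175 ((573.1619873046875, -205.245849609375), (277.56805419921875, 96.94204711914062), 14.212319374084473) [ 0.5076 -0.2193  0.0605]
t lid 6427 [0.5365 0.0861 0.1603] [-0.0152  0.2613  0.9652] 15.170615943482495 ((535.6329345703125, 87.11793518066406), (164.09765625, 183.05836486816406), 3.7895538806915283)
s rack 1527 ((575.4129028320312, -206.8612823486328), (280.8585510253906, 98.67373657226562), 14.019460678100586) [ 0.513  -0.2245  0.0606]
s lid 1676 [0.5358 0.0851 0.1607] [-0.0189  0.2605  0.9653] 15.139221145588913 ((536.4591674804688, 85.58348083496094), (163.82362365722656, 180.99795532226562), 3.7750179767608643)
```

The estimates agree: bath centre is about (.538,.084), yaw 3.8°, lid open about 15° and knob about (.541,.021,.214). The long probe is in the robot-side hole, with its top at (.471,-.218,.175). I'll go above the knob and take a look.

```bash
cat >> h.py <<'E'
def down(phi,ax=0,ay=0):
    # tool z down, tool y along heading phi in the xy-plane; then small world rotations ax, ay
    from scipy.spatial.transform import Rotation as R
    y=np.array([np.cos(phi),np.sin(phi),0]);z=np.array([0,0,-1.]);x=np.cross(y,z)
    q=(R.from_euler('xyz',[ax,ay,0])*R.from_matrix(np.c_[x,y,z])).as_quat()
    return [q[3],q[0],q[1],q[2]]
YAW=.066
E
python3 - <<'E'
from h import *
p=state()['ee_pos'];
for ph in(YAW,YAW+np.pi): print(inverse_kinematics([.5415,.021,.29],down(ph)))
j=inverse_kinematics([.5415,.021,.29],down(YAW));k=inverse_kinematics([.5415,.021,.29],down(YAW+np.pi))
ph=YAW if abs(j[5])<abs(k[5]) else YAW+np.pi
print(ph)
move_l([p[0],p[1],.33],.3)
move_to([.5415,.021,.285],down(ph))
i=snap('wrist','w1');print(state()['time'],state()['ee_pos'],i['camera_matrix'],i['view'])
E
```

```text
[-2.40208847e-02 -2.58428327e-02  1.18388949e+00 -4.44089210e-16
  1.98354599e+00 -9.00208847e-02]
NoneTraceback (most recent call last):
  File "<stdin>", line 5, in <module>
TypeError: 'NoneType' object is not subscriptable
```

Run:
```python
from h import *
p=state()['ee_pos'];ph=YAW
move_l([p[0],p[1],.33],.3)
move_to([.5415,.021,.285],down(ph))
i=snap('wrist','w1');print(state()['time'],state()['ee_pos'],i['camera_matrix'],i['view'])
```

```text
3.1083 [0.54151712 0.02182986 0.28508817] [[325.1922621    0.         280.40720362]
 [  0.         325.1922621  212.99631842]
 [  0.           0.           1.        ]] [[ 9.97676067e-01  6.81348639e-02 -3.24882946e-04 -5.40754677e-01]
 [-6.61237498e-02  9.67055837e-01 -2.45826481e-01  6.62082398e-02]
 [-1.64351739e-02  2.45276679e-01  9.69313796e-01 -4.70467296e-01]
 [ 0.00000000e+00  0.00000000e+00  0.00000000e+00  1.00000000e+00]]
```

View pics/w1.png

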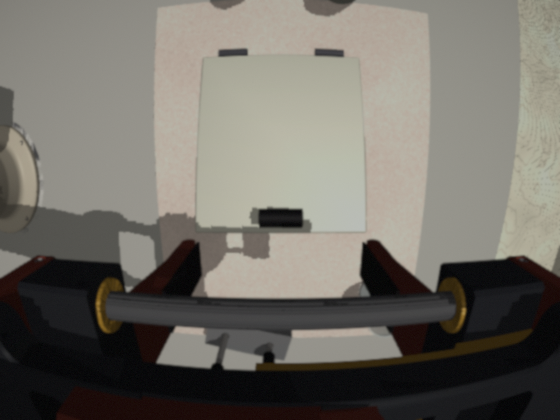

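Wrist view: the knob barrel runs from (259,217) to (302,217), so its centre is (280.5,217), between the fingers. I'll compute its position, then grasp and swing the lid.

Run:
```python
from h import *
np.set_printoptions(precision=4,suppress=True)
w=load('w1'); 
for z in(.214,):print(at_z(w,280.5,217,z,True))
# hinge brackets centre
print('hinge brackets z.133',at_z(w,233,52,.133,True),at_z(w,329,52,.133,True))
print('lid free corners', at_z(w,197,231,.179,True),at_z(w,366,232,.179,True))
K=at_z(w,280.5,217,.214,True)
move_l([K[0],K[1],.235],.15)
move_l([K[0],K[1],.214-.011],.08)
close(); s=state();print(s['time'],s['ee_pos'],s['finger_gap'],s['finger_force'],s['ft_force'])
```

```text
[0.5408 0.0195 0.214 ]
hinge brackets z.133 [0.481  0.1713 0.133 ] [0.5805 0.1781 0.133 ]
lid free corners [ 0.462  -0.0094  0.179 ] [0.625  0.0008 0.179 ]
5.4833 [0.5408 0.0195 0.203 ] 0.0003807169527591628 0.0 [-0.461  -0.2565 -0.2756]
```

The gap is 0, so the grasp missed. I'll look.

Run:
```python
from h import *
i=snap('side','s2');j=snap('wrist','w2')
c=cv2.resize(cv2.convertScaleAbs(i['frame'][110:260,190:330],alpha=1.8),None,fx=3,fy=3,interpolation=cv2.INTER_CUBIC)
d=cv2.convertScaleAbs(j['frame'][:330,90:470],alpha=1.5)
o=np.zeros((450,800,3),np.uint8);o[:450,:420]=c;o[:330,420:800]=d
cv2.imwrite('pics/c3.png',o)
```

```text
(no output)
```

View pics/c3.png

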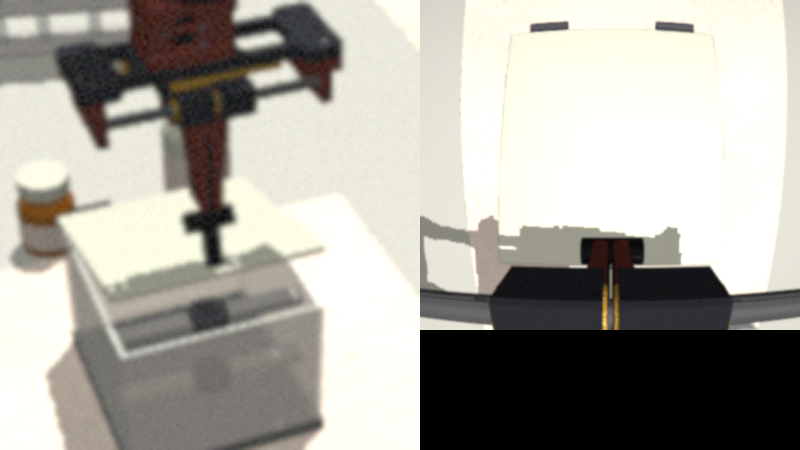

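Run:
```python
from h import *
np.set_printoptions(precision=4,suppress=True)
i=load('s2');i1=load('s1')
for v in range(164,190,2):
  print(v,at_d(i,258,v),at_d(i1,258,v),i['frame'][v,258])
print(state()['ee_pos'],state()['finger_gap'])
```

```text
164 [0.538 0.007 0.27 ] [0.6104 0.2954 0.0751] [10 17 33]
166 [0.5385 0.0097 0.2634] [0.6099 0.2945 0.069 ] [21 21 37]
168 [0.5378 0.0075 0.26  ] [0.6091 0.2923 0.0637] [16 16 33]
170 [0.5377 0.0081 0.2547] [0.5797 0.1758 0.138 ] [22 22 37]
172 [0.5373 0.0073 0.2504] [0.5767 0.165  0.1395] [16 16 32]
174 [0.5373 0.0081 0.2448] [0.5732 0.1518 0.1428] [21 26 37]
176 [0.5373 0.0088 0.2393] [0.5692 0.1367 0.1476] [18 22 36]
178 [0.5366 0.0067 0.2358] [0.5659 0.1244 0.1506] [16 15 37]
180 [0.5364 0.0066 0.2308] [0.5394 0.0186 0.2221] [18 20 28]
182 [0.5373 0.0111 0.2224] [0.5378 0.0129 0.2211] [8 9 8]
184 [0.5369 0.0103 0.2178] [0.5369 0.0101 0.218 ] [15 19 13]
186 [0.5368 0.0108 0.2123] [0.5367 0.0104 0.2126] [17 15 19]
188 [0.537  0.0124 0.2058] [0.5367 0.0109 0.2069] [36 38 38]
[0.5408 0.0195 0.203 ] 0.00014971957574836742
```

Depth shows the fingers ending just above the barrel (z about .226), not at the stated tip height. I'll raise the arm and measure the real tip offset, both closed and open.

```bash
cat >> h.py <<'E'
def cloud(im):
    v,u=np.mgrid[0:420,0:560];K=im['camera_matrix'];D=im['depth'];M=np.linalg.inv(im['view'])
    P=np.stack([(u-K[0,2])/K[0,0]*D,-(v-K[1,2])/K[1,1]*D,-D],-1)
    P=P@M[:3,:3].T+M[:3,3]; P[D<=0]=np.nan; return P
E
python3 - <<'E'
from h import *
np.set_printoptions(precision=4,suppress=True)
def tips(n):
    im=snap('side',n);P=cloud(im);e=state()['ee_pos'];d=P-e
    m=(abs(d[...,0])<.065)&(abs(d[...,1])<.02)&(d[...,2]>-.03)&(d[...,2]<.1)
    q=d[m]; print(n,e,state()['finger_gap'],m.sum(),np.sort(q[:,2])[:8]); print(q[np.argsort(q[:,2])[:6]])
p=state()['ee_pos']; move_l([p[0],p[1],p[2]+.07],.2)
tips('a'); gripper_open(); tips('b'); print(state()['time'])
E
```

```text
a [0.5406 0.0195 0.2713] 0.00040424875768289853 445 [0.0286 0.0287 0.0294 0.0296 0.0297 0.0301 0.0302 0.0305]
[[-0.0031 -0.0109  0.0286]
 [ 0.0074 -0.0106  0.0287]
 [ 0.0014 -0.0098  0.0294]
 [ 0.0051 -0.0114  0.0296]
 [-0.0006 -0.0096  0.0297]
 [-0.0075 -0.0122  0.0301]]
b [0.5408 0.0195 0.273 ] 0.08780172700527089 540 [0.0259 0.0262 0.0271 0.0275 0.0278 0.0279 0.028  0.0284]
[[ 0.0505 -0.0066  0.0259]
 [-0.0444 -0.0119  0.0262]
 [ 0.043   0.0103  0.0271]
 [-0.0494 -0.0163  0.0275]
 [ 0.0527 -0.0065  0.0278]
 [-0.0505 -0.0128  0.0279]]
7.5583
```

The fingertips are really about 27 mm behind the reported TCP, instead of 8 mm ahead. The grasp point is therefore about 46 mm behind, and I'll use that offset from here on.

```bash
cat >> h.py <<'E'
G=.045  # measured: grasp point lies this far behind the reported TCP
E
python3 - <<'E'
from h import *
np.set_printoptions(precision=4,suppress=True)
def sh(n):
    s=state();print(n,round(s['time'],2),s['ee_pos'],s['finger_gap'],s['finger_force'],s['ft_force'])
move_l([.5408,.0195,.19],.15);sh('mid')
move_l([.5408,.0195,.215-G],.06);sh('low')
close();sh('closed')
E
```

```text
mid 8.26 [0.5411 0.0195 0.191 ] 0.08741573681966036 0.0 [-0.6379 -0.2658  0.7869]
low 8.74 [0.5406 0.0195 0.1695] 0.08783903005765074 0.0 [-0.1121  0.0224 -0.8488]
closed 9.59 [0.5417 0.0195 0.17  ] 0.03547302027377447 29.999685287475586 [ 5.7995  0.0821 -2.0159]
```

Run:
```python
from h import *
np.set_printoptions(precision=3,suppress=True)
q=down(YAW); ey=np.array([-np.sin(YAW),np.cos(YAW)])
p0=state()['ee_pos'].copy(); r0,z0=.153,p0[2]+G-.133
H=p0[:2]+r0*ey; a0=np.arctan2(z0,r0); R=np.hypot(r0,z0); print(R,H)
for d in np.radians(np.linspace(0,55.5,11)[1:]):
    a=a0+d; xy=H-R*np.cos(a)*ey
    move_l([*xy,.133+R*np.sin(a)-G],.07)
    s=state();print(round(s['time'],2),np.degrees(d).round(1),s['ee_pos'],s['finger_gap'].round(4),s['ft_force'])
    if np.linalg.norm(s['ft_force'])>40: print('STOP');break
i=snap('side','s3')
```

```text
0.1736111219440719 [0.532 0.172]Traceback (most recent call last):
  File "<stdin>", line 9, in <module>
AttributeError: 'float' object has no attribute 'round'
```

Run:
```python
from h import *
np.set_printoptions(precision=3,suppress=True)
ey=np.array([-np.sin(YAW),np.cos(YAW)])
p0=np.array([.5415,.0195,.170]); r0,z0=.153,p0[2]+G-.133
H=p0[:2]+r0*ey; a0=np.arctan2(z0,r0); R=np.hypot(r0,z0)
print(state()['ft_force'],state()['ee_pos'])
for d in np.radians(np.linspace(0,55.5,11)[2:]):
    a=a0+d; xy=H-R*np.cos(a)*ey
    move_l([*xy,.133+R*np.sin(a)-G],.07)
    s=state();print(round(s['time'],2),np.degrees(d).round(1),s['ee_pos'],round(s['finger_gap'],4),s['ft_force'])
    if np.linalg.norm(s['ft_force'])>40: print('STOP');break
P=cloud(snap('side','s3'))
def lid():
    m=(P[...,2]>.15)&(P[...,2]<.32)&(abs(P[...,1]-.14)<.06)&(abs(P[...,0]-.53)<.085)&(P[...,1]<.2)
    for _ in range(6):
        c=np.median(P[m],0);n=np.linalg.svd(P[m]-P[m].mean(0),full_matrices=False)[2][2];n*=np.sign(n[1])
        m=m&(abs((P-P[m].mean(0))@n)<.006)
    print(m.sum(),c,n,'angle',90-np.degrees(np.arcsin(n[2])))
lid()
```

```text
[ 1.287  1.67  -0.077] [0.541 0.029 0.184]
10.38 11.1 [0.54  0.039 0.198] 0.0354 [ 3.194  3.671 -2.372]
10.77 16.6 [0.54 0.05 0.21] 0.0356 [ 3.519  3.851 -2.764]
11.16 22.2 [0.539 0.062 0.222] 0.0357 [ 3.382  4.157 -3.923]
11.55 27.8 [0.538 0.075 0.232] 0.0354 [ 3.808  4.419 -4.266]
11.94 33.3 [0.537 0.09  0.24 ] 0.0357 [ 5.37   2.696 -3.968]
12.33 38.8 [0.536 0.104 0.248] 0.0354 [ 4.723  2.143 -4.528]
12.72 44.4 [0.535 0.12  0.254] 0.0355 [ 5.424  2.414 -4.464]
13.12 49.9 [0.534 0.136 0.258] 0.0354 [ 5.43   1.473 -3.216]
13.51 55.5 [0.533 0.153 0.261] 0.0354 [ 5.191  0.714 -2.007]
2415 [0.53  0.135 0.22 ] [-0.061  0.936  0.347] angle 69.6675113198557
```

The lid is at 69.7°. Now I'll release, back off and measure the probe and rings.

Run:
```python
from h import *
np.set_printoptions(precision=4,suppress=True)
gripper_open(); p=state()['ee_pos']
move_l([p[0],p[1],.36],.2)
move_to([.36,-.1,.34],down(YAW))
a=snap('top','t4');b=snap('side','s4');print(state()['time'])
for n,i in(('t',a),('s',b)):
    P=cloud(i)
    m=(abs(P[...,0]-.471)<.025)&(abs(P[...,1]+.218)<.025)
    for lo,hi in((.168,.182),(.14,.165),(.07,.12)):
        q=P[m&(P[...,2]>lo)&(P[...,2]<hi)]
        print(n,lo,len(q),q.mean(0) if len(q) else '',(q.min(0),q.max(0)) if len(q) else '')
    m=(P[...,2]>.15)&(P[...,2]<.32)&(abs(P[...,1]-.14)<.06)&(abs(P[...,0]-.53)<.085)
    for _ in range(6):
        c=P[m].mean(0);nn=np.linalg.svd(P[m]-c,full_matrices=False)[2][2];nn*=np.sign(nn[1]);m=m&(abs((P-c)@nn)<.006)
    print('lid',90-np.degrees(np.arcsin(nn[2])))
g=lambda i,x0,x1,y0,y1,f:cv2.resize(cv2.convertScaleAbs(i['frame'][y0:y1,x0:x1],alpha=1.8),None,fx=f,fy=f,interpolation=cv2.INTER_CUBIC)
c=g(a,240,430,185,285,4.2); d=g(b,205,305,185,265,4);e=g(b,240,325,265,355,2)
o=np.zeros((600,800,3),np.uint8);c=c[:,:798];d=d[:180+0] if 0 else d
k=cv2.resize(c,(532,280));
o[:280,:532]=k; o[280:600,:400]=d; o[280:460,400:570]=e
cv2.imwrite('pics/c4.png',o)
```

```text
16.4167
t 0.168 72 [ 0.4719 -0.2159  0.1748] (array([ 0.4635, -0.2246,  0.1699]), array([ 0.4798, -0.2071,  0.1782]))
t 0.14 31 [ 0.4732 -0.2104  0.1523] (array([ 0.4633, -0.2177,  0.1411]), array([ 0.4804, -0.2077,  0.1648]))
t 0.07 24 [ 0.4724 -0.2134  0.095 ] (array([ 0.4666, -0.218 ,  0.0709]), array([ 0.4759, -0.2115,  0.1199]))
lid 69.30365871664601
s 0.168 92 [ 0.4723 -0.2197  0.1745] (array([ 0.4641, -0.2272,  0.1681]), array([ 0.4807, -0.2085,  0.1785]))
s 0.14 87 [ 0.4707 -0.2235  0.1524] (array([ 0.4638, -0.2274,  0.14  ]), array([ 0.4796, -0.2153,  0.1648]))
s 0.07 89 [ 0.4716 -0.2207  0.0955] (array([ 0.4672, -0.2233,  0.0703]), array([ 0.4772, -0.2159,  0.1184]))
lid 69.34940316294788
```

View pics/c4.png

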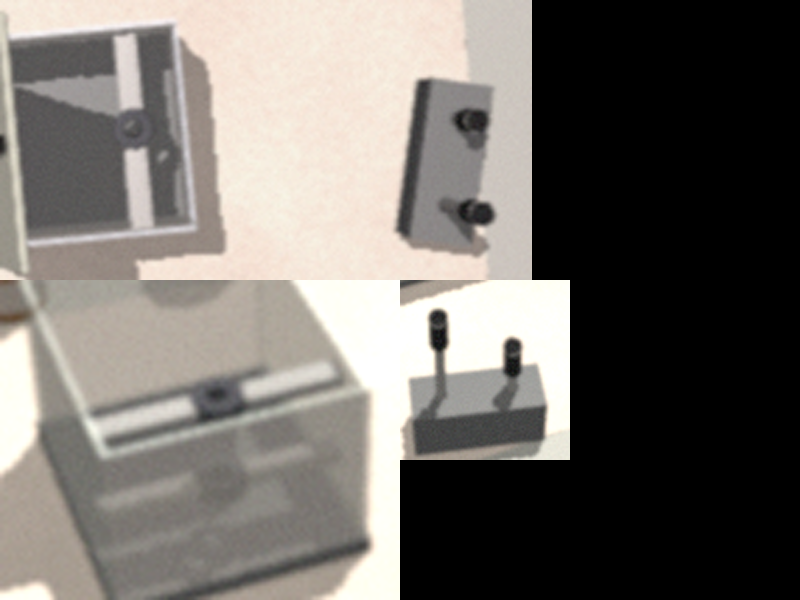

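Top view: the upper ring is at crop (134,128), which is px (287.9,230.7). Side view: its mouth is at crop (217,394), px (259.3,213.5). The lid stays at 69.3°. Next I'll grasp the long probe at about (.472,-.218), lift it and measure its axis.

Run:
```python
from h import *
np.set_printoptions(precision=4,suppress=True)
t=load('t4');s=load('s4')
print('mouth t',at_z(t,287.9,230.7,.12),'s',at_z(s,259.3,213.5,.12))
def sh(n):
    s=state();print(n,round(s['time'],2),s['ee_pos'],s['finger_gap'],s['finger_force'],s['ft_force'])
X,Y=.472,-.2175;q=down(YAW)
move_to([X,Y,.20],q);move_l([X,Y,.158-G],.12);sh('low')
close();sh('closed')
move_l([X,Y,.293],.15);sh('up')
```

```text
mouth t [0.5389 0.03   0.12  ] s [0.5415 0.0294 0.12  ]
low 18.16 [ 0.4725 -0.2177  0.1142] 0.08787833523017526 0.0 [0.2607 0.5115 0.0408]
closed 19.24 [ 0.472  -0.2175  0.113 ] 0.01700337599458879 29.999436736106873 [-0.0434 -0.5086  0.5402]
up 20.59 [ 0.4718 -0.2174  0.292 ] 0.01768598564896927 29.99957799911499 [ 0.0585 -0.026  -1.5368]
```

```bash
cat >> h.py <<'E'
def stem(im,tipz,near,hi=.11):
    # fit stem axis from side cloud between tip+12mm and tip+hi; returns axis point at tip height and direction
    P=cloud(im);vd=-np.linalg.inv(im['view'])[:3,2]
    m=(abs(P[...,0]-near[0])<.02)&(abs(P[...,1]-near[1])<.03)&(P[...,2]>tipz+.014)&(P[...,2]<tipz+hi)
    z=P[m][:,2];A=np.c_[np.ones(len(z)),z]
    # horizontal offset from visible surface to axis: mean of visible half cylinder = r*pi/4
    h=vd[:2]/np.linalg.norm(vd[:2])
    res=[]
    for k in(0,1):
        y=P[m][:,k];w=np.ones(len(z),bool)
        for _ in range(3):
            c=np.linalg.lstsq(A[w],y[w],rcond=None)[0];r=y-A@c;w=abs(r)<2.5*r[w].std()+1e-4
        res.append(c)
    res=np.array(res);
    return res[:,0]+res[:,1]*tipz+h*.005*.785,res[:,1],m.sum()
E
python3 - <<'E'
from h import *
np.set_printoptions(precision=4,suppress=True)
move_to([.5405,.0315,.288],down(YAW))
b=snap('side','s5');print(state()['time'],state()['ee_pos'])
w=snap('wrist','w5')
print(stem(b,.185,(.54,.03)))
c=cv2.resize(cv2.convertScaleAbs(b['frame'][130:260,205:305],alpha=1.8),None,fx=4.5,fy=4.5,interpolation=cv2.INTER_CUBIC)
d=cv2.convertScaleAbs(w['frame'][120:420,110:450],alpha=1.8)
o=np.zeros((585,800,3),np.uint8);o[:585,:450]=c;o[:300,455:795]=d
cv2.imwrite('pics/c5.png',o)
E
```

```text
21.65 [0.5405 0.0302 0.2879]
(array([0.5405, 0.0314]), array([-0.0019, -0.0086]), np.int64(179))
```

View pics/c5.png

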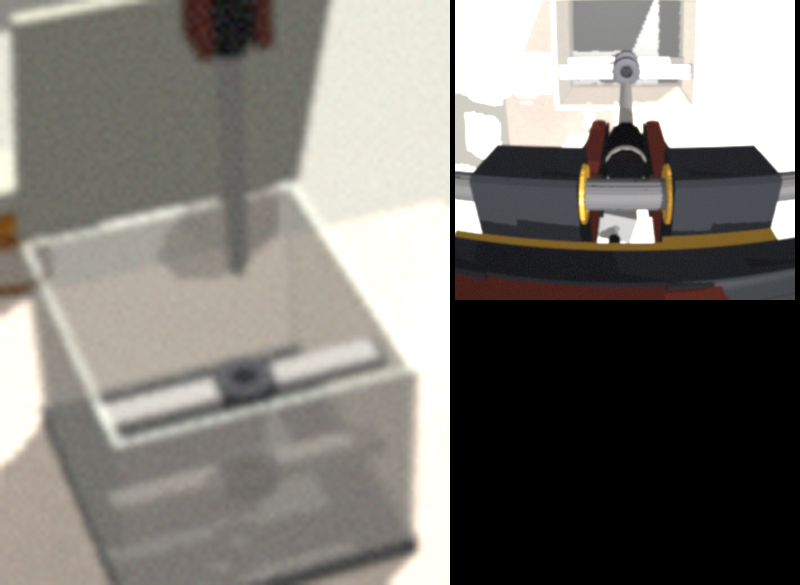

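Side view: the tip is at crop (237,270), px (257.7,190), and the upper mouth at (246,374), px (259.7,213.1). Wrist view: the ring bore is at crop (626,71), px (281,191), with the stem in line. I'll compute the offset.

Run:
```python
from h import *
np.set_printoptions(precision=4,suppress=True)
b=load('s5');w=load('w5')
print('wrist mouth',at_z(w,281,191,.12,True)); print('side mouth',at_z(b,259.7,213.1,.12))
for z in(.18,.185,.19,.195): print('tip side',z,at_z(b,257.7,190,z), stem(b,z,(.54,.03)))
# ring via side + top clouds: points at z 0.113..0.123
for im in (b,load('s4'),load('t4')):
    P=cloud(im);m=(abs(P[...,2]-.12)<.005)&(np.hypot(P[...,0]-.5405,P[...,1]-.0315)<.06)
    g=im['frame'].max(-1)
    mm=m&(g<75)&(np.hypot(P[...,0]-.5405,P[...,1]-.0315)<.024)
    q=P[mm];print(m.sum(),mm.sum(),q.mean(0),(q.min(0)+q.max(0))/2,q.max(0)-q.min(0))
```

```text
wrist mouth [0.54   0.0318 0.12  ]
side mouth [0.5428 0.0305 0.12  ]
tip side 0.18 [0.5428 0.0394 0.18  ] (array([0.5403, 0.0314]), array([ 0.0023, -0.008 ]), np.int64(181))
tip side 0.185 [0.5412 0.0328 0.185 ] (array([0.5405, 0.0314]), array([-0.0019, -0.0086]), np.int64(179))
tip side 0.19 [0.5396 0.0263 0.19  ] (array([0.5404, 0.0315]), array([ 0.0006, -0.0103]), np.int64(180))
tip side 0.195 [0.538  0.0198 0.195 ] (array([0.5407, 0.0316]), array([-0.0059, -0.0112]), np.int64(180))
434 108 [0.5401 0.0277 0.1198] [0.5411 0.0299 0.1195] [0.0389 0.0336 0.0088]
430 107 [0.5404 0.0277 0.12  ] [0.543  0.0285 0.1196] [0.035  0.0326 0.0085]
423 132 [0.5391 0.0309 0.1206] [0.5393 0.0309 0.1206] [0.0279 0.028  0.0081]
```

```bash
cat > ins.py <<'E'
from h import *
def descend(zs,x,y,lim=8):
    for z in zs:
        move_l([x,y,z],.05)
        s=state();print(round(s['time'],2),s['ee_pos'].round(4),'tip',round(s['ee_pos'][2]-.103,4),s['ft_force'].round(2),s['moment'].round(2),round(s['finger_gap'],4))
        if np.linalg.norm(s['ft_force']-[0,0,-1.2])>lim: print('STOP');return False
    return True
E
python3 - <<'E'
from ins import *
descend([.24,.226,.219,.212,.205,.195,.185,.175,.168],.5408,.0315)
E
```

```text
22.81 [0.5409 0.0315 0.2405] tip 0.1375 [ 0.6  -0.1  -0.74] [-0.1   0.04  0.02] 0.0177
23.24 [0.5405 0.0315 0.2254] tip 0.1224 [-0.33 -0.82 -0.23] [-0.1  -0.    0.03] 0.0173
23.53 [0.5406 0.0315 0.2185] tip 0.1155 [ 0.4   0.47 -1.06] [-0.1   0.06  0.01] 0.0172
23.82 [0.5406 0.0315 0.2114] tip 0.1084 [-0.56 -0.07 -0.22] [-0.11  0.04 -0.05] 0.0172
24.12 [0.5406 0.0315 0.2044] tip 0.1014 [ 0.09 -0.13 -0.89] [-0.06  0.05 -0.02] 0.0177
24.47 [0.5405 0.0315 0.1943] tip 0.0913 [ 0.08  0.45 -0.84] [-0.03  0.07  0.01] 0.0174
24.82 [0.5405 0.0315 0.1844] tip 0.0814 [ 0.8   0.06 -0.33] [-0.02  0.04 -0.02] 0.0176
25.17 [0.5405 0.0315 0.1744] tip 0.0714 [ 0.11 -0.05 -0.91] [-0.06  0.08  0.06] 0.0177
25.46 [0.5405 0.0315 0.1674] tip 0.0644 [ 0.1   0.07 -0.8 ] [-0.03  0.06  0.06] 0.0179
```

Run:
```python
from ins import *
descend([.160,.153,.146,.138,.128],.5408,.0315)
hold(.5)
b=snap('side','s6');t=snap('wrist','w6');print(state()['ft_force'],state()['dq'].round(4))
c=cv2.resize(cv2.convertScaleAbs(b['frame'][130:260,205:305],alpha=1.9),None,fx=4.5,fy=4.5,interpolation=cv2.INTER_CUBIC)
d=cv2.convertScaleAbs(t['frame'][60:360,110:450],alpha=1.8)
o=np.zeros((585,800,3),np.uint8);o[:585,:450]=c;o[:300,455:795]=d
cv2.imwrite('pics/c6.png',o)
```

```text
25.77 [0.5405 0.0315 0.1594] tip 0.0564 [-0.26 -0.76  0.07] [-0.08  0.05  0.05] 0.0179
26.06 [0.5405 0.0315 0.1524] tip 0.0494 [-0.61  1.35 -1.08] [-0.1   0.05 -0.01] 0.0176
26.35 [0.5405 0.0315 0.1454] tip 0.0424 [-0.45  0.28 -1.26] [-0.03  0.03  0.01] 0.0171
26.66 [0.5405 0.0315 0.1374] tip 0.0344 [ 0.96 -0.74 -1.6 ] [-0.04  0.01  0.01] 0.0175
27.01 [0.5405 0.0315 0.1273] tip 0.0243 [-0.15  0.42 -0.34] [-0.06  0.06 -0.02] 0.0173
[ 0.26153238  0.64310416 -0.89977013] [-0.0012  0.001   0.0012  0.0019 -0.0009 -0.0018]
```

View pics/c6.png

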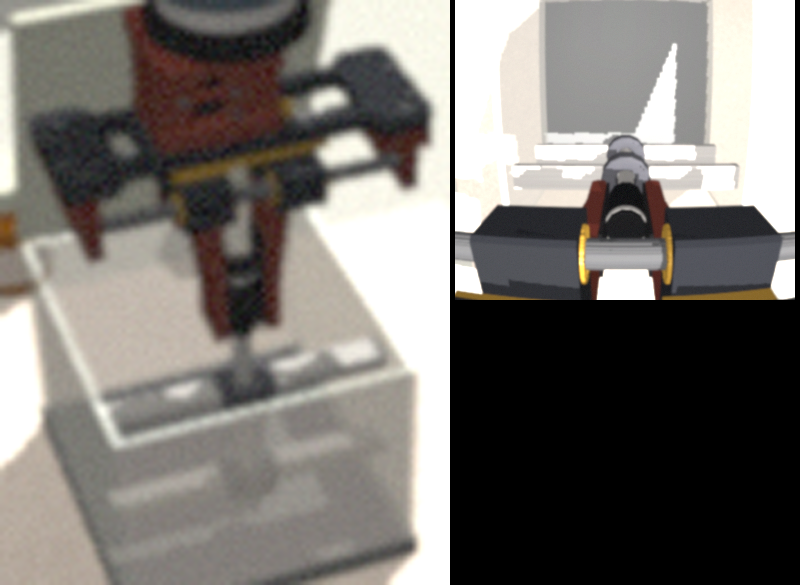

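The stem goes into the upper bore at crop (246,375). About 29 mm of stem shows above the ring, so the probe hasn't slipped and its tip is at z of about 24 mm. There is no contact force. Handing in.

```bash
python3 -c "
from bench import *
print(job_done())"
```

```text
the job is handed in; nothing more can be done
None
```

I handed the job in with the lid standing at about 69° and the long probe still held at rest through both guides. Its tip is about 24 mm above the bench, below the lower guide and clear of the floor. I couldn't see the stem inside the lower ring directly; I judged it was through because it met almost no resistance on the way down.

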